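# Mix the touch-up paint jars in the drawer mixer

### The arm

A 6-joint arm with a two-finger parallel gripper is mounted at the origin on the work surface. World frame = base frame: x ahead of the robot, y to its left, z up, the work surface at z = 0. Lengths are in m, angles in rad, forces in N, time in s.
With the tool pointing down it reaches from about 0.35 to 0.725 m from the base axis. Payload 6 kg.
Tool frame: the origin (TCP) lies on the centre line of the jaws, within the pads' length; the fingertips stand 25 mm ahead of it and the grasp point (between the pads) lies 6 mm ahead of it (arm.finger_overhang is the distance from the TCP to the fingertips, in m); z points along the fingers, y is the line along which they close (so a half turn about z gives the same grasp; the last joint's range is limited). The gripper opens to 85 mm and grips with 20 to 120 N. Pads are 22 mm wide; open, the fingers measure 114 mm over their backs; the gripper's body (76 mm by 85 mm) begins 54 mm behind the grasp point. The pads swing forward as they close: fully open they stand 13 mm farther back than shut.
Start: joints at [-0.893, 0.04, 0.085, 0, -1.615, -0.334], TCP at [0.202, -0.565, 0.226] pointing down, gripper open.
Joint ranges: [-2.56, 2.56], [-1.29, 2.01], [-1.08, 1.49], [-3.29, 1.98], [-2.81, -0.18], [-2.99, 2.99]. Speed limits (rad/s): [2.57, 2.57, 3.01, 3.14, 3.14, 3.14].

### API

Orientations are given as a unit quaternion [x, y, z, w].
In Python, from plant import arm, eyes gives the robot as it stands.
- The arm moves only by the tool drive_tool, never from a script. Its argument "motion" is text: rows parted by semicolons, each of 7 numbers parted by spaces: the shift along the tool's x, y, z in mm, then the turn, a rotation vector about the tool's x, y, z in degrees, then the closure, from 0 (fully open) to 1 (shut). In form: x y z ax ay az hand; .... A call has 1 to 20 rows; each row is the pose to reach, as a shift and turn from the pose commanded when the call began, along the tool's axes at that moment; what a row does not reach only later rows make up. A row lasts 1/10 s, in which the tool goes at most 50 mm and 8.59 degrees, less where a joint would pass 70% of its speed; a pose out of reach is approached as far as the arm can. A call with a gripper value outside its range is refused whole. The fingers move at their own pace and stop on an object; "grip_force" is the grip in N (left out, the last holds). Time passes only in rows, so rows that repeat a pose let the fingers close. It gives the time, the measured TCP pose, the force, the opening and the grip force at its end, in the units of the state.
- arm.get_state(): the state, without advancing time (a new reading comes with each control period).
- eyes.snapshot(name): name is "scene" or "side" or "wrist"; returns a dict with "img" (480x640x3 uint8, blue, green, red), "camera_matrix" (3x3 intrinsics, pixels), "k1" (the pictures are not rectified: a ray, as slopes to the right and down, at radius r is drawn at 1 + k1 r^2 times it, then the intrinsics apply), "view" (4x4, takes a point from world to camera coordinates); the wrist camera has in their place "T_tool_cam" (4x4, takes a point from camera to tool coordinates, whose origin is the TCP and whose axes are the flange's). Camera axes: x right, y up, looking along -z (the intrinsics and any distortion apply to the point x, -y, -z); pixel columns grow to the right and rows downward; lengths in m; the calibration is good to about 2 mm. A picture is of the moment at which its call begins: read the wrist's pose just before it. There is no depth.
- arm.job_done(): hands the job in; it is judged then, once.
The state is a dict: "t": time; "joint_positions": joint angles; "dq": joint speeds; "joint_efforts": joint torques, N m; "eef_pos": TCP position; "ee_rot": TCP orientation; "contact_force": force on the tool from outside, world axes, zero at the start; "torque": the same for the moment, N m; "grip_width": finger opening in m; "finger_force": force on a finger pad.
Only numpy, scipy, OpenCV 4.12 (cv2) and the standard library are available. Lean on these libraries where they do the work, as an engineer would, in place of code of your own. Each camera call takes 0.05 s, during which the arm holds its last target. There are 200 camera calls.

### The job

Pull the mixer's drawer out to its stop, stand all the touch-up jars from the bench (white, with coloured lids) upright in it, push it fully shut, and then start the mixer by pressing the yellow pedal down to its stop and letting it go (never press the pedal while the drawer is open). Then pull the drawer out to its stop again, stand all the jars upright in the green tray, and push the drawer fully shut. Leave the other things on the bench where they are.

Things in the scene. Friction and masses are not known exactly. Their poses are not given: they have to be found in the camera images.
- jar_red: Touch-up paint jar with a red lid and red band, a closed white plastic cylinder 52 mm in diameter and 62 mm high, 0.1 to 0.2 kg, standing on the bench left of the drawer (+y) at the start, or absent. Origin: centre of its underside; z along its axis, towards the lid.
- jar_blue: Touch-up paint jar with a blue lid and blue band, a closed white plastic cylinder 52 mm in diameter and 62 mm high, 0.1 to 0.2 kg, standing on the bench left of the drawer (+y) at the start, or absent. Origin: centre of its underside; z along its axis, towards the lid.
- jar_yellow: Touch-up paint jar with a yellow lid and yellow band, a closed white plastic cylinder 52 mm in diameter and 62 mm high, 0.1 to 0.2 kg, standing on the bench left of the drawer (+y) at the start, or absent. Origin: centre of its underside; z along its axis, towards the lid.
- jar_black: Touch-up paint jar with a black lid and black band, a closed white plastic cylinder 52 mm in diameter and 62 mm high, 0.1 to 0.2 kg, standing on the bench left of the drawer (+y) at the start, or absent. Origin: centre of its underside; z along its axis, towards the lid.
- mixer_drawer (a joint): Drawer of the mixer, a blue bench cabinet 320 mm deep (x) by 280 wide (y) by 115 high. In m: 0 shut, grows as it slides out along the mixer's -x (towards the robot), 0.20 at its stop. Its white front is 15 mm thick and 280 wide, top edge 104 mm above the bench. Runs stiffly (about 3 N) and stays where it is left. May start slightly ajar.
- drawer_handle (a point): Middle of the drawer's bar handle: a dark horizontal steel bar 12 mm thick and 130 mm long along the mixer's y, 90 mm above the bench. Its centre line stands 45 mm in front of the white drawer front (gap of 39 mm, open above and below; standoffs at the bar's two ends only). Axes as the mixer's; moves with the drawer.
- drawer_floor (a point): Centre of the drawer's inner floor, 20 mm above the bench, 160 mm behind the handle bar (mixer's +x). The inside measures 200 mm (x) by 240 mm (y); sides and rear wall 30 mm high, drawer front at its -x end. At the stop all of it is clear of the shell, whose front then stands at the rear wall. Axes as the mixer's; moves with the drawer.
- pedal (a joint): Start pedal, in rad: 0 up at rest, 0.25 pressed down to its stop; springs back by itself. About 4 N at the pad starts it and about 11 N brings it to the stop.
- pedal_pad (a point): Middle of the top of the black rubber pad's area on the near end of the yellow pedal plate (125 mm long by 78 wide, sloping up towards the robot), 90 mm from its hinge, which lies at the plate's far end (the pedal's +x side). At rest this point is about 56 mm above the bench, at the stop 34 mm. Moves with the pedal; point axes as the pedal base's when it is at rest.
- ready_tray: Green shallow tray fixed to the bench, right of the mixer's drawer, 220 by 220 mm outside, rim 16 mm high, walls and floor 4 mm thick. Origin: centre of its underside; axes along its sides.
- spray_can: Bystander: spray can, 64 mm in diameter, 170 high. Origin: centre of its underside.
- tape_roll: Bystander: yellow roll of tape lying flat, 96 mm across, 25 high. Origin: centre of its underside.
- mix_cup: Bystander: white mixing cup, 84 mm across, 100 high. Origin: centre of its underside.
- spatula: Bystander: spatula 200 mm long, lying flat. Origin: below its middle.
- thinner: Bystander: white bottle with red cap, 72 mm in diameter, 160 high. Origin: centre of its underside.
- touchup_tin: Bystander: small steel tin with green band, 68 mm in diameter, 60 high. Origin: centre of its underside.
Things that resemble listed ones, but are neither listed nor needed, are in the scene too. There is more than one size of the jar_blue; the one meant has the size given above.

How it is judged:
On the way, in this order (a step that is already met when the one before it is completed fails the run):
1. the empty drawer is pulled out to its stop (at least 194 mm) (value of joint mixer_drawer above 0.194 m), for 0.2 s.
2. all jars stand upright in the drawer and it is pushed fully shut (within 8 mm) (value of joint mixer_drawer below 0.008 m and x of jar_red in the frame of drawer_floor between -0.1 and 0.1 m and y of jar_red in the frame of drawer_floor between -0.12 and 0.12 m and z of jar_red in the frame of drawer_floor between -0.006 and 0.012 m and angle between each of jar_red, jar_blue, jar_yellow, jar_black's own z axis and vertical below 0.2 rad and x of jar_blue in the frame of drawer_floor between -0.1 and 0.1 m and y of jar_blue in the frame of drawer_floor between -0.12 and 0.12 m and z of jar_blue in the frame of drawer_floor between -0.006 and 0.012 m and x of jar_yellow in the frame of drawer_floor between -0.1 and 0.1 m and y of jar_yellow in the frame of drawer_floor between -0.12 and 0.12 m and z of jar_yellow in the frame of drawer_floor between -0.006 and 0.012 m and x of jar_black in the frame of drawer_floor between -0.1 and 0.1 m and y of jar_black in the frame of drawer_floor between -0.12 and 0.12 m and z of jar_black in the frame of drawer_floor between -0.006 and 0.012 m), for 0.2 s.
3. the pedal is pressed down to its stop (at least 0.23 rad) with the drawer shut (value of joint pedal above 0.23 rad and value of joint mixer_drawer below 0.012 m), for 0.1 s.
4. the drawer is pulled out to its stop again (value of joint mixer_drawer above 0.194 m), for 0.2 s.
At the end, for the whole second after the job is handed in: All jars stand upright (within 0.2 rad) and at rest on the floor of the green tray, the drawer is shut within 8 mm and the pedal is up (value of joint mixer_drawer below 0.008 m and value of joint pedal below 0.04 rad and x of jar_red in the frame of ready_tray between -0.106 and 0.106 m and y of jar_red in the frame of ready_tray between -0.106 and 0.106 m and z of jar_red in the frame of ready_tray between -0.003 and 0.015 m and angle between each of jar_red, jar_blue, jar_yellow, jar_black's own z axis and vertical below 0.2 rad and linear speed of each of jar_red, jar_blue, jar_yellow, jar_black below 0.02 m/s and x of jar_blue in the frame of ready_tray between -0.106 and 0.106 m and y of jar_blue in the frame of ready_tray between -0.106 and 0.106 m and z of jar_blue in the frame of ready_tray between -0.003 and 0.015 m and x of jar_yellow in the frame of ready_tray between -0.106 and 0.106 m and y of jar_yellow in the frame of ready_tray between -0.106 and 0.106 m and z of jar_yellow in the frame of ready_tray between -0.003 and 0.015 m and x of jar_black in the frame of ready_tray between -0.106 and 0.106 m and y of jar_black in the frame of ready_tray between -0.106 and 0.106 m and z of jar_black in the frame of ready_tray between -0.003 and 0.015 m); the robot touches nothing.
It fails at once if the pedal is pressed (over 0.1 rad) while the drawer is open by more than 20 mm (value of joint pedal above 0.1 rad and value of joint mixer_drawer above 0.02 m).
It fails at once if a bystander is moved more than 50 mm or knocked over (distance of any of spray_can, tape_roll, mix_cup, spatula, thinner, touchup_tin from where it was at the start of the episode above 0.05 m or angle between any of spray_can, tape_roll, mix_cup, spatula, thinner, touchup_tin's own z axis and vertical above 0.6 rad).
Of jar_red, jar_blue, jar_yellow, jar_black only 2 to 3 are there at a start; the rules pass over those that are not, and their reading is None.
At some moment in a run one of jar_red, jar_blue, jar_yellow, jar_black may be knocked a few centimetres aside while the robot is not near it.
Once in a run the grip may slacken for a moment while it holds something.
It also fails if it takes over 210 s, if anything falls off the work surface, if the arm or the gripper's body presses on something with over 40 N, if the wrist force passes 120 N, or if a joint passes its speed limit or range.

## Working session

There is one attempt and no reset: what is moved stays moved. The work goes in short steps, Python scripts to look and compute and a tool call to move; the robot and the scene stay as the last step left them, time stands still between calls to the robot, and variables do not carry over. Pictures are saved under pics/ and viewed, at most 14 in all, crops included, and the job is handed in when it is done.

Besides the shell and the picture viewer there is one more tool, called as a command line: name --argument value ..., lists and objects as JSON in quotes. drive_tool: Moves the arm, as the interface text tells. Its arguments: {"type":"object","properties":{"motion":{"type":"string"},"grip_force":{"type":"number"}},"required":["motion"]}

```bash
mkdir -p pics; ls
cat > h.py <<'E'
import numpy as np, cv2
from plant import arm, eyes
from scipy.spatial.transform import Rotation as R
def cam(name):
    st=arm.get_state(); s=eyes.snapshot(name)
    if name=="wrist":
        T=np.eye(4);T[:3,:3]=R.from_quat(st['ee_rot']).as_matrix();T[:3,3]=st['eef_pos']
        s['c2w']=T@np.array(s['T_tool_cam'])
    else: s['c2w']=np.linalg.inv(np.array(s['view']))
    return s
def ray(s,u,v):
    K=np.array(s['camera_matrix']);k=s['k1']
    xd,yd=(u-K[0,2])/K[0,0],(v-K[1,2])/K[1,1]
    x,y=xd,yd
    for _ in range(30):
        f=1+k*(x*x+y*y); x,y=xd/f,yd/f
    d=s['c2w'][:3,:3]@np.array([x,-y,-1]); return s['c2w'][:3,3],d
def onz(s,u,v,z):
    o,d=ray(s,u,v); return o+d*(z-o[2])/d[2]
def proj(s,p):
    c=np.linalg.inv(s['c2w'])@np.append(p,1); x,y=c[0]/-c[2],-c[1]/-c[2]
    f=1+s['k1']*(x*x+y*y);K=np.array(s['camera_matrix'])
    return np.array([K[0,0]*x*f+K[0,2],K[1,1]*y*f+K[1,2]])
E
python3 - <<'E'
from h import *
import pickle
for n in("scene","side","wrist"):
    s=cam(n); cv2.imwrite(f"pics/{n}0.png",s['img']); pickle.dump(s,open(n+"0.pkl","wb"))
    print(n,s['c2w'][:3,3].round(3),s['k1'],np.array(s['camera_matrix'])[0,0])
st=arm.get_state();print(st)
E
```

```text
pics
scene [ 1.509 -0.757  0.85 ] -0.11754790916749727 487.32135942190405
side [0.126 0.74  0.933] 0.034861061876134865 493.61377105856695
wrist [ 0.127 -0.592  0.372] -0.02475672087647264 375.2500453433124
{'t': 0.15, 'joint_positions': array([-8.93245789e-01,  4.07272780e-02,  8.40468271e-02, -3.28069434e-04,
       -1.61548649e+00, -3.33725176e-01]), 'dq': array([-1.66474199e-04, -6.20250663e-04,  2.21306550e-03,  1.20911789e-03,
        2.32099303e-05, -2.36090721e-03]), 'joint_efforts': array([-2.72147387e-03, -3.68615949e+01,  3.47690356e+01,  6.93601370e+00,
       -4.33796318e-03,  4.97657425e-06]), 'eef_pos': array([ 0.20224183, -0.56462094,  0.22488326]), 'ee_rot': array([-1.71074215e-01,  9.85257893e-01,  6.78925857e-04, -1.88568822e-04]), 'contact_force': array([ 0.54645343, -0.10620102,  0.03736678]), 'torque': array([-0.04723418,  0.03327184,  0.04229344]), 'finger_force': 0.0, 'grip_width': 0.08518027181684953}
```

View pics/scene0.png

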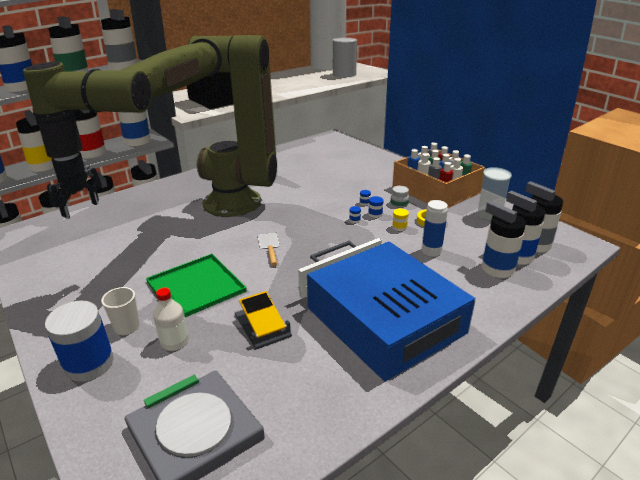

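View pics/side0.png

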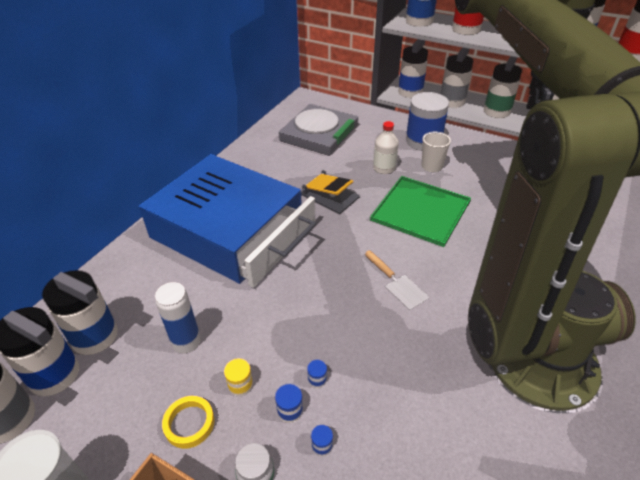

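The scene shows the drawer handle at about (335,252), pedal at (263,318) and tray at (195,284). In the side view the yellow jar is at (238,376) and a larger blue jar at (289,402). Small blue decoys sit at (317,372) and (322,438), with no red or black jar.

Run:
```python
from h import *
import pickle
s=pickle.load(open("side0.pkl","rb"));c=pickle.load(open("scene0.pkl","rb"))
def blobs(s,lo,hi,nm,z):
    m=cv2.inRange(cv2.cvtColor(s['img'],cv2.COLOR_BGR2HSV),lo,hi)
    n,l,st,ce=cv2.connectedComponentsWithStats(m)
    for i in range(1,n):
        if st[i,4]>60: print(nm,st[i],ce[i].round(1),onz(s,*ce[i],z).round(3)[:2])
for nm,q in(("side",s),("scene",c)):
    blobs(q,(105,150,60),(125,255,255),nm+" blue",.06)
    blobs(q,(22,150,120),(32,255,255),nm+" yel",.06)
    blobs(q,(50,150,60),(70,255,255),nm+" green",.016)
a=s['img'][150:300,200:380];cv2.imwrite("pics/c1.png",cv2.resize(a,None,fx=4,fy=4,interpolation=cv2.INTER_CUBIC))
a=s['img'][340:480,200:360];cv2.imwrite("pics/c2.png",cv2.resize(a,None,fx=4,fy=4,interpolation=cv2.INTER_CUBIC))
```

```text
side blue [    0     0   300   320 71713] [133.1 128.4] [ 1.375 -0.23 ]
side blue [408   0  27  17 383] [420.6   7.9] [ 0.912 -1.71 ]
side blue [400  75  23  15 256] [410.7  82.6] [ 0.673 -0.961]
side blue [408 115  37  27 552] [423.1 126.5] [ 0.524 -0.687]
side blue [ 63 309  50  38 800] [ 91.6 332.5] [0.862 0.428]
side blue [164 317  27  27 462] [178.2 330.8] [0.701 0.338]
side blue [ 18 343  56  46 991] [ 50.8 371.6] [0.86  0.533]
side blue [308 360  19  18 254] [316.7 368.7] [0.395 0.278]
side blue [276 385  26  25 515] [288.2 397. ] [0.414 0.357]
side blue [312 426  20  21 346] [321.5 435.8] [0.322 0.393]
side yel [224 359  26  25 492] [236.9 370.9] [0.534 0.358]
side yel [229 384  21   9  85] [239.4 388.9] [0.506 0.388]
side yel [ 162  396   51   52 1157] [187.2 421.3] [0.553 0.486]
side green [ 372  179   98   65 3701] [421.9 210. ] [ 0.392 -0.334]
scene blue [  384     0   212   198 31538] [487.   80.7] [-0.374  2.176]
scene blue [  0  60  32  23 464] [13.6 71.5] [-3.282 -0.296]
scene blue [121 120  28  18 363] [134.3 129.6] [-0.924 -0.039]
scene blue [360 190  11   7  62] [3
[... 208 characters left out ...]

scene blue [423 221  23  27 470] [433.5 234.3] [0.708 0.327]
scene blue [484 238  56  32 802] [509.  255.4] [0.93  0.409]
scene blue [  307   242   168   139 13035] [385.5 305.5] [ 0.86  -0.037]
scene blue [  51  320   60   53 1595] [ 84.3 352.6] [ 0.552 -0.702]
scene yel [ 22 146  27  18 347] [ 35.  154.8] [-0.924 -0.532]
scene yel [393 208  16  11 136] [400.4 213.2] [0.547 0.346]
scene yel [417 209  10  17 104] [421.2 216.5] [0.607 0.384]
scene yel [393 220  14   9  80] [399.5 224.4] [0.598 0.289]
scene yel [241 304  45  33 747] [265.1 320.2] [ 0.716 -0.305]
scene green [ 147  254   99   63 3232] [198.2 283.6] [ 0.419 -0.345]
scene green [147 376  51  31 158] [174.2 390.3] [ 0.744 -0.568]
```

View pics/c1.png

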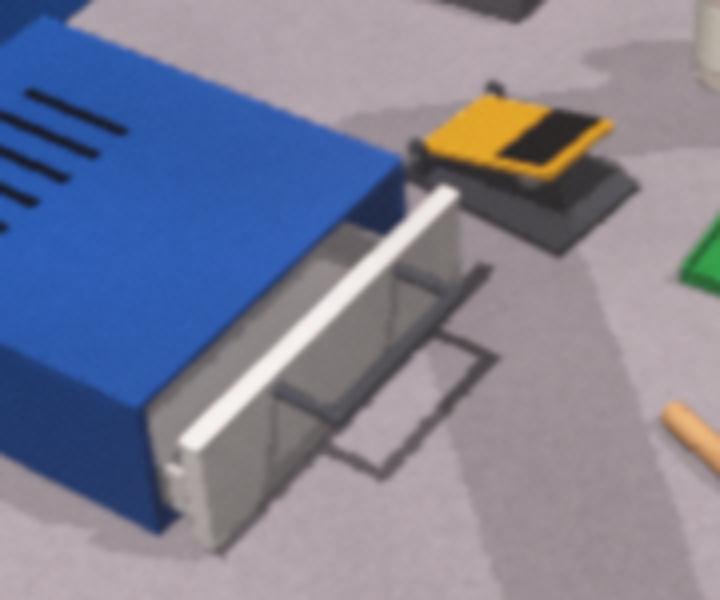

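View pics/c2.png

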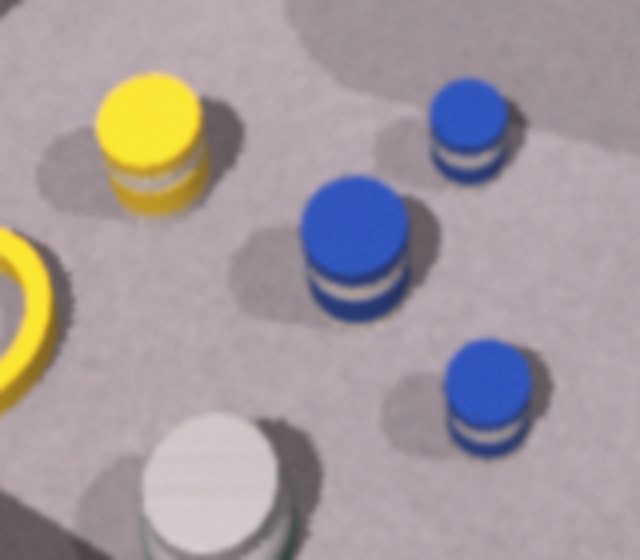

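Crop 1 shows the drawer slightly ajar. The front's top edge runs from (185,443) to (450,190), and the handle bar from (335,415) to (450–487,293–267). The pedal pad is at (548,135). Crop 2 shows yellow at (150,120), the 52 mm blue at (355,228), two small blue decoys and the tin.

Run:
```python
from h import *
import pickle
s=pickle.load(open("side0.pkl","rb"))
f=lambda u,v,z:onz(s,200+u/4,150+v/4,z).round(4)
for n,u,v,z in[("front L back",183,440,.104),("front L front",200,447,.104),("front R front",459,195,.104),("front R back",447,187,.104),("bar L",335,413,.096),("bar R?",450,293,.096),("bar R2",487,267,.096),
 ("shell nearL",145,407,.115),("shell nearR",402,162,.115),("pad",548,135,.056),("plate far R",492,97,.034),("plate far L",425,145,.034),("plate near R",612,125,.06),("plate near L",545,178,.06),
 ("padc1",555,110,.054),("padc2",605,118,.058),("padc3",545,165,.058),("padc4",497,152,.054)]: print(n,f(u,v,z))
# tray corners
m=cv2.inRange(cv2.cvtColor(s['img'],cv2.COLOR_BGR2HSV),(50,150,40),(70,255,255));m[:150]=0
c=max(cv2.findContours(m,0,1)[0],key=cv2.contourArea);q=cv2.approxPolyDP(cv2.convexHull(c),6,True)[:,0];print([(tuple(p),onz(s,*p,.014).round(3)[:2]) for p in q])
g=lambda u,v,z:onz(s,200+u/4,340+v/4,z).round(4)
for n,u,v in[("yl",97,122),("yr",203,122),("yc",150,121),("bl",302,230),("br",409,230),("bc",356,229)]:print(n,g(u,v,.062))
```

```text
front L back [0.6652 0.129  0.104 ]
front L front [0.6532 0.129  0.104 ]
front R front [ 0.6321 -0.1427  0.104 ]
front R back [ 0.6432 -0.1463  0.104 ]
bar L [0.6031 0.0622 0.096 ]
bar R? [ 0.5945 -0.0629  0.096 ]
bar R2 [ 0.5857 -0.0958  0.096 ]
shell nearL [0.693  0.1255 0.115 ]
shell nearR [ 0.6758 -0.1436  0.115 ]
pad [ 0.6374 -0.2839  0.056 ]
plate far R [ 0.7095 -0.3319  0.034 ]
plate far L [ 0.7253 -0.2566  0.034 ]
plate near R [ 0.5994 -0.3113  0.06  ]
plate near L [ 0.6144 -0.2343  0.06  ]
padc1 [ 0.6478 -0.3155  0.054 ]
padc2 [ 0.6087 -0.3189  0.058 ]
padc3 [ 0.6223 -0.2496  0.058 ]
padc4 [ 0.662  -0.2514  0.054 ]
[((np.int32(372), np.int32(216)), array([ 0.507, -0.247])), ((np.int32(402), np.int32(179)), array([ 0.497, -0.446])), ((np.int32(469), np.int32(199)), array([ 0.289, -0.446])), ((np.int32(444), np.int32(243)), array([ 0.295, -0.236]))]
yl [0.5554 0.3699 0.062 ]
yr [0.5087 0.3449 0.062 ]
yc [0.5323 0.3569 0.062 ]
bl [0.4341 0.3706 0.062 ]
br [0.3892 0.3465 0.062 ]
bc [0.4117 0.358  0.062 ]
```

```bash
cat >> h.py <<'E'
def rel(*targets):
    """targets: (x,y,z,psi_deg of tool y) tool down -> rows in tool axes"""
    st=arm.get_state();Rc=R.from_quat(st['ee_rot'])
    print("t",round(st['t'],1),"pos",st['eef_pos'].round(4),"w",round(st['grip_width'],4),"F",st['contact_force'].round(1))
    for x,y,z,p in targets:
        p=np.radians(p);Y=np.array([np.cos(p),np.sin(p),0]);Z=np.array([0,0,-1.]);X=np.cross(Y,Z)
        Rt=R.from_matrix(np.c_[X,Y,Z])
        print((Rc.inv().apply(np.array([x,y,z])-st['eef_pos'])*1000).round(1),np.degrees((Rc.inv()*Rt).as_rotvec()).round(1))
E
python3 -c "
from h import *
rel((.598,-.003,.226,175.6),(.598,-.003,.2,175.6))
import pickle
print(np.linalg.inv(np.eye(4)) is None, np.array(eyes.snapshot('wrist')['T_tool_cam']).round(3))"
```

```text
t 0.1 pos [ 0.2022 -0.5646  0.2249] w 0.0852 F [ 0.5 -0.1  0. ]
[-561.9  395.3   -0.6] [  0.1   0.  -65.9]
[-561.9  395.3   25.4] [  0.1   0.  -65.9]
False [[-0.     0.95   0.312  0.08 ]
 [ 1.     0.     0.001 -0.   ]
 [ 0.001  0.312 -0.95  -0.147]
 [ 0.     0.     0.     1.   ]]
```

drive_tool --motion "-562 395 0 0 0 -66 0.5;-562 395 0 0 0 -66 0.5;-562 395 0 0 0 -66 0.5;-562 395 0 0 0 -66 0.5;-562 395 0 0 0 -66 0.5;-562 395 0 0 0 -66 0.5;-562 395 0 0 0 -66 0.5;-562 395 0 0 0 -66 0.5;-562 395 0 0 0 -66 0.5;-562 395 0 0 0 -66 0.5;-562 395 0 0 0 -66 0.5;-562 395 0 0 0 -66 0.5;-562 395 0 0 0 -66 0.5;-562 395 0 0 0 -66 0.5;-562 395 0 0 0 -66 0.5;-562 395 0 0 0 -66 0.5;-562 395 0 0 0 -66 0.5" --grip_force 60

```text
t: 1.9
eef_pos: [0.598, -0.0042, 0.2258]
ee_rot: [-0.68, 0.733, -0.0, -0.0]
contact_force: [0.7, -0.1, 0.4]
grip_width: 0.0426
finger_force: 0.0
```

```bash
python3 -c "
from h import *
rel((.598,-.003,.096,175.6))
s=cam('wrist');cv2.imwrite('pics/w1.png',s['img']);import pickle;pickle.dump(s,open('w1.pkl','wb'))
print(proj(s,np.array([.603,.062,.096])),proj(s,np.array([.5945,-.063,.096])))"
```

```text
t 1.9 pos [ 0.598  -0.0042  0.2258] w 0.0426 F [ 0.7 -0.1  0.4]
[-1.200e+00  1.000e-01  1.298e+02] [-0.  -0.   0.1]
[323.85205936 305.84571646] [322.49363225 149.91975611]
```

View pics/w1.png

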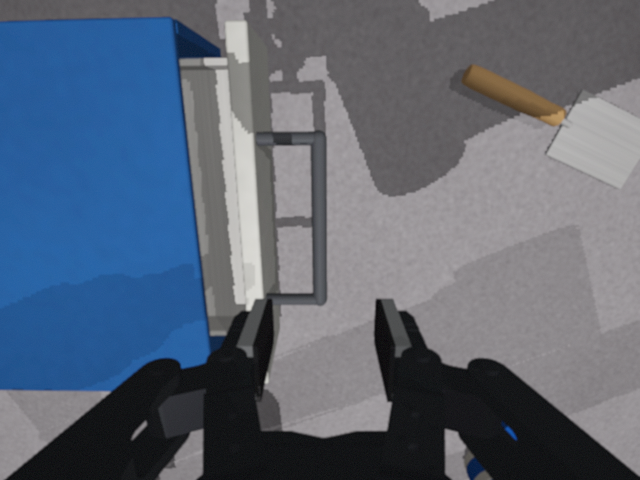

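The wrist view shows the bar from (319,135) to (321,302), so its centre is about (0.600,-0.007) and it lies parallel to the image columns. I'll descend on it and grip.

drive_tool --motion "2 -2 50 0 0 0 0.5;2 -2 100 0 0 0 0.5;2 -2 130 0 0 0 0.5;2 -2 130 0 0 0 0.5;2 -2 130 0 0 0 1;2 -2 130 0 0 0 1;2 -2 130 0 0 0 1;2 -2 130 0 0 0 1;2 -2 130 0 0 0 1;2 -2 130 0 0 0 1"

```text
t: 2.95
eef_pos: [0.6002, -0.0056, 0.096]
ee_rot: [-0.68, 0.733, -0.0, 0.0]
contact_force: [-0.2, -0.1, -0.2]
grip_width: 0.0003
finger_force: 0.0
```

```bash
python3 -c "
from h import *
s=cam('wrist');cv2.imwrite('pics/w2.png',s['img'])
a=cam('side')['img'][150:300,200:380];cv2.imwrite('pics/s2.png',cv2.resize(a,None,fx=4,fy=4,interpolation=cv2.INTER_CUBIC))"
```

```text
(no output)
```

View pics/s2.png

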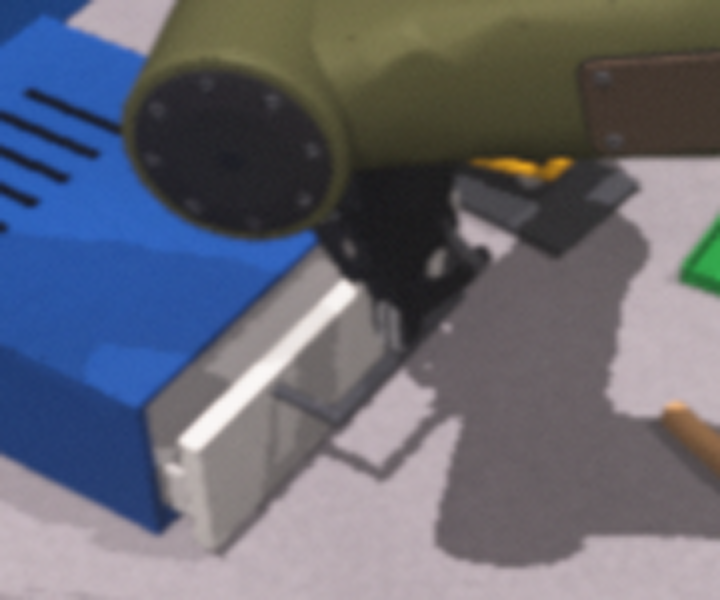

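View pics/w2.png

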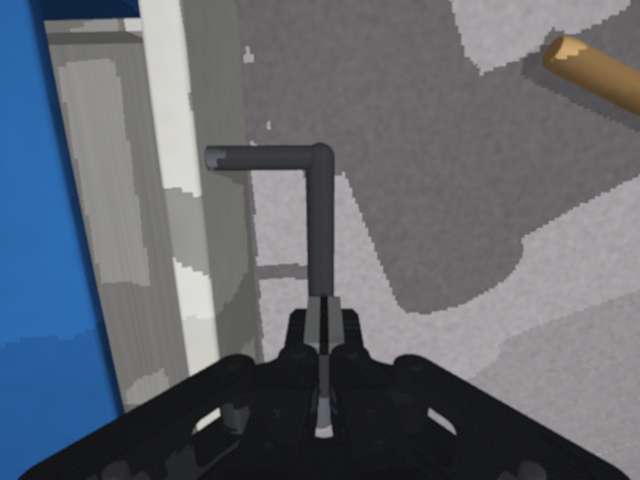

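The side crop and the wrist view show the fingers closed fully at the bar, but the bar isn't held. I'll triangulate the bar corner, at (319,137) in w1 and (320,155) in w2.

```bash
python3 -c "
from h import *
import pickle
a=pickle.load(open('w1.pkl','rb'));b=cam('wrist')
o1,d1=ray(a,319,138);o2,d2=ray(b,320,157)
t=np.linalg.lstsq(np.c_[d1,-d2],o2-o1,rcond=None)[0]
print(o1+d1*t[0],o2+d2*t[1])
print('tips proj at TCP, +6,+25', [proj(b,arm.get_state()['eef_pos']-np.array([0,0,k])).round() for k in(0,.006,.025)])
for z in(.09,.08,.07): print(proj(b,np.array([.6,.0,z])).round(),proj(b,np.array([.594,-.07,z])).round())
"
```

```text
[ 0.59646908 -0.07114335  0.08850327] [ 0.59675748 -0.07115007  0.08850755]
tips proj at TCP, +6,+25 [array([324., 310.]), array([324., 304.]), array([324., 286.])]
[325. 315.] [327. 160.]
[325. 305.] [327. 157.]
[325. 296.] [327. 155.]
```

```bash
python3 -c "
from h import *
print(arm.finger_overhang)
b=cam('wrist');p=arm.get_state()['eef_pos'];print(p)
for z in(.071,.08,.09,.096,.1,.105,.11): print(z,proj(b,p*[1,1,0]+[0,-.011,z]).round(),proj(b,p*[1,1,0]+[0,-.0,z]).round())
m=b['img'][285:345,285:365]; cv2.imwrite('pics/w3.png',cv2.resize(b['img'][240:390,240:400],None,fx=4,fy=4,interpolation=cv2.INTER_CUBIC))
"
```

```text
0.025
[ 0.60003307 -0.0056746   0.09562956]
0.071 [322. 266.] [324. 287.]
0.08 [322. 274.] [324. 295.]
0.09 [322. 282.] [324. 304.]
0.096 [322. 288.] [324. 311.]
0.1 [322. 292.] [324. 315.]
0.105 [322. 298.] [324. 321.]
0.11 [322. 303.] [324. 328.]
```

View pics/w3.png

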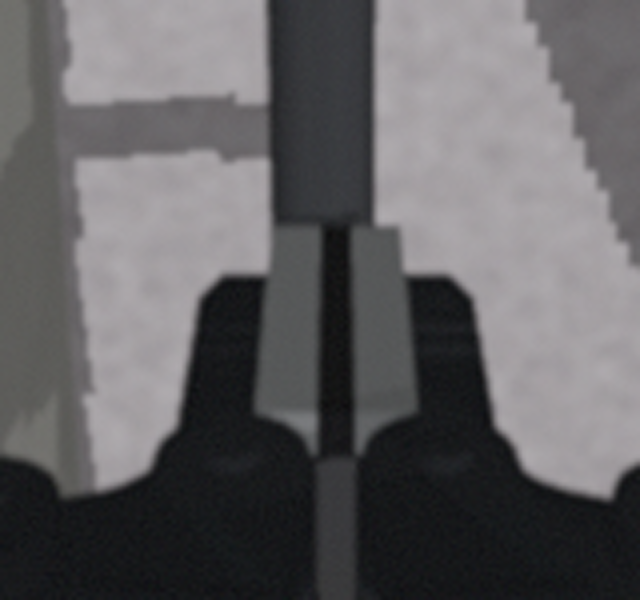

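The pad ends show at about row 297, which looks like just above the bar. I'll reopen, go 20 mm deeper and grip again.

drive_tool --motion "0 2 0 0 0 0 0.5;0 2 0 0 0 0 0.5;0 2 0 0 0 0 0.5;0 2 0 0 0 0 0.5;0 2 10 0 0 0 0.5;0 2 20 0 0 0 0.5;0 2 20 0 0 0 0.5;0 2 20 0 0 0 1;0 2 20 0 0 0 1;0 2 20 0 0 0 1;0 2 20 0 0 0 1;0 2 20 0 0 0 1;0 2 20 0 0 0 1"

```text
t: 4.45
eef_pos: [0.5985, -0.0055, 0.0763]
ee_rot: [-0.68, 0.733, -0.0, 0.001]
contact_force: [2.8, -1.7, 1.9]
grip_width: 0.0097
finger_force: 58.7
```

```bash
python3 -c "
from h import *
rel()
b=cam('wrist'); cv2.imwrite('pics/w4.png',cv2.resize(b['img'][140:400,160:480],None,fx=2,fy=2))
"
```

```text
t 4.5 pos [ 0.5985 -0.0055  0.0763] w 0.0097 F [ 2.8 -1.7  1.9]
```

Holding the bar (58.7 N, 9.7 mm). Now I'll pull along tool +y.

drive_tool --motion "0 20 0 0 0 0 1;0 45 0 0 0 0 1;0 70 0 0 0 0 1;0 95 0 0 0 0 1;0 120 0 0 0 0 1;0 140 0 0 0 0 1;0 152 0 0 0 0 1;0 160 0 0 0 0 1;0 164 0 0 0 0 1;0 167 0 0 0 0 1"

```text
t: 5.5
eef_pos: [0.4315, 0.0062, 0.0762]
ee_rot: [-0.68, 0.733, -0.001, -0.0]
contact_force: [3.2, -4.8, 2.8]
grip_width: 0.0097
finger_force: 60.4
```

drive_tool --motion "0 3 0 0 0 0 1;0 6 0 0 0 0 1;0 9 0 0 0 0 1;0 11 0 0 0 0 1;0 11 0 0 0 0 1"

```text
t: 6.0
eef_pos: [0.4308, 0.0067, 0.0765]
ee_rot: [-0.68, 0.734, -0.009, 0.009]
contact_force: [66.8, -21.4, -36.8]
grip_width: 0.0096
finger_force: 58.3
```

drive_tool --motion "0 -5 0 0 0 0 1;0 -9 0 0 0 0 1;0 -10 0 0 0 0 1;0 -10 0 0 0 0 0.5;0 -10 0 0 0 0 0.5;0 -10 0 0 0 0 0.5;0 -10 -50 0 0 0 0.2;0 -10 -100 0 0 0 0.1;0 -10 -150 0 0 0 0"

```text
t: 6.9
eef_pos: [0.4299, 0.0072, 0.2272]
ee_rot: [-0.68, 0.733, 0.0, -0.0]
contact_force: [1.2, 1.1, 0.0]
grip_width: 0.0835
finger_force: 0.0
```

```bash
cat > look.py <<'E'
from h import *
# jar lids from side camera (z=.062 lid centre, or given z)
def lids(name="side",z=.062,a=40):
    s=cam(name);h=cv2.cvtColor(s['img'],cv2.COLOR_BGR2HSV);out=[]
    for nm,lo,hi in(("blue",(105,170,120),(125,255,255)),("yellow",(26,150,150),(32,255,255))):
        m=cv2.inRange(h,lo,hi);n,l,st,ce=cv2.connectedComponentsWithStats(m)
        for i in range(1,n):
            if a<st[i,4]<3000:
                p=onz(s,*ce[i],z)
                if .25<p[0]<.75 and abs(p[1])<.5: out.append((nm,st[i].tolist(),p[:2].round(4)))
    return s,out
E
python3 -c "
from look import *
s,o=lids(); print(*o,sep='\n')
cv2.imwrite('pics/s5.png',s['img'])
rel((.532,.357,.226,175.6),(.412,.357,.226,175.6))"
```

```text
('blue', [309, 361, 17, 16, 223], array([0.3946, 0.2792]))
('blue', [276, 385, 25, 25, 477], array([0.4135, 0.3579]))
('blue', [312, 426, 20, 20, 321], array([0.3218, 0.3935]))
('yellow', [225, 359, 24, 22, 417], array([0.5348, 0.3569]))
('yellow', [163, 396, 49, 47, 644], array([0.5547, 0.4851]))
t 7.0 pos [0.4325 0.0066 0.2369] w 0.0853 F [-0.8 -1.3  8.9]
[-356.8  -72.7   12.6] [-0.7  0.1  0.1]
[-347.8   46.9   11.2] [-0.7  0.1  0.1]
```

View pics/s5.png

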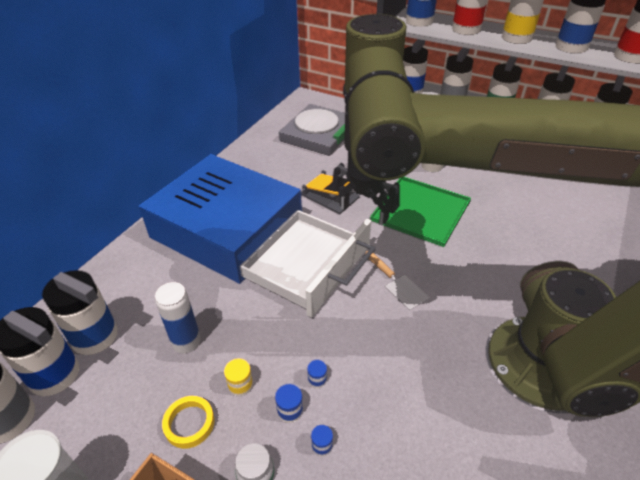

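The drawer is fully out and empty, and the jars are unmoved: yellow at (237,370), blue at (288,397). Going for yellow.

drive_tool --motion "-356 -73 0 0 0 0 0;-356 -73 0 0 0 0 0;-356 -73 0 0 0 0 0;-356 -73 0 0 0 0 0;-356 -73 0 0 0 0 0;-356 -73 0 0 0 0 0;-356 -73 0 0 0 0 0;-356 -73 0 0 0 0 0;-356 -73 0 0 0 0 0;-356 -73 50 0 0 0 0;-356 -73 100 0 0 0 0;-356 -73 140 0 0 0 0;-356 -73 170 0 0 0 0;-356 -73 190 0 0 0 0"

```text
t: 8.35
eef_pos: [0.5288, 0.3546, 0.0332]
ee_rot: [-0.68, 0.733, 0.0, -0.001]
contact_force: [-0.1, -0.4, -0.3]
grip_width: 0.0856
finger_force: 0.0
```

```bash
python3 -c "
from look import *
s,o=lids(); print(*o,sep='\n')
rel()
b=cam('wrist'); cv2.imwrite('pics/w6.png',b['img'])"
```

```text
('blue', [312, 431, 20, 15, 201], array([0.3179, 0.3982]))
('yellow', [163, 397, 48, 46, 524], array([0.5558, 0.4842]))
t 8.4 pos [0.5276 0.3538 0.0301] w 0.0856 F [-0.4 -0.2 -5. ]
```

View pics/w6.png

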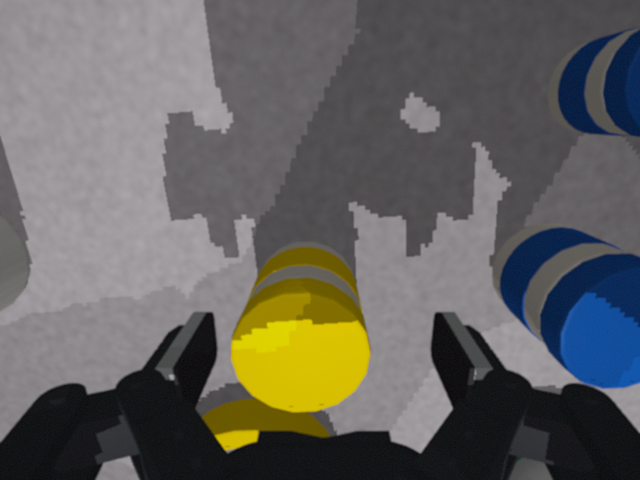

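The yellow lid's centre is at (301,350), between the pads and slightly left of centre. Next I'll compute the offset.

```bash
python3 -c "
from look import *
b=cam('wrist');rel()
print(onz(b,301,348,.062),onz(b,232,350,.062),onz(b,371,350,.062))
p=arm.get_state()['eef_pos']
for k in(-.02,-.01,0,.01,.02,.03): print(k,proj(b,p+[.0425,-.011,k]).round(),proj(b,p+[.0425,.011,k]).round())"
```

```text
t 8.5 pos [0.5295 0.3552 0.0352] w 0.0853 F [0.2 0.3 1.3]
[0.53664423 0.35285967 0.062     ] [0.56190334 0.35177413 0.062     ] [0.51119374 0.35574427 0.062     ]
-0.02 [231. 281.] [238. 321.]
-0.01 [226. 290.] [233. 332.]
0 [220. 300.] [228. 344.]
0.01 [214. 311.] [223. 358.]
0.02 [207. 324.] [216. 373.]
0.03 [198. 339.] [209. 390.]
```

drive_tool --motion "0 -5 3 0 0 0 0;0 -7 6 0 0 0 0;0 -7 9 0 0 0 0;0 -7 12 0 0 0 0;0 -7 14 0 0 0 0;0 -7 14 0 0 0 0"

```text
t: 9.1
eef_pos: [0.5368, 0.356, 0.0213]
ee_rot: [-0.68, 0.733, 0.0, -0.0]
contact_force: [0.3, -0.8, 0.4]
grip_width: 0.0854
finger_force: 0.0
```

drive_tool --motion "0 0 0 0 0 0 0.3;0 0 0 0 0 0 0.6;0 0 0 0 0 0 1;0 0 0 0 0 0 1;0 0 0 0 0 0 1;0 0 0 0 0 0 1;0 0 0 0 0 0 1" --grip_force 60

```text
t: 9.8
eef_pos: [0.5372, 0.3563, 0.0222]
ee_rot: [-0.68, 0.733, 0.0, 0.0]
contact_force: [-1.9, 0.8, 3.7]
grip_width: 0.0504
finger_force: 62.9
```

drive_tool --motion "0 0 -20 0 0 0 1;0 0 -50 0 0 0 1;0 0 -90 0 0 0 1;0 0 -130 0 0 0 1;0 0 -130 0 0 0 1"

```text
t: 10.3
eef_pos: [0.5393, 0.3572, 0.1586]
ee_rot: [-0.68, 0.733, -0.001, 0.005]
contact_force: [0.9, 0.0, -0.0]
grip_width: 0.0509
finger_force: 62.8
```

```bash
python3 -c "
from look import *
rel((.595,.049,.151,175.6))
s=cam('side')
h=cv2.cvtColor(s['img'],cv2.COLOR_BGR2HSV);
f=lambda u,v,z:onz(s,u,v,z).round(4)
# drawer from view: rear-left rim, left rim near front, front corners
print('rear L rim',f(245,264,.05),'rear R rim',f(302,215,.05),'front L',f(312,288,.104),'front R',f(369,226,.104))
a=s['img'][180:330,220:400];cv2.imwrite('pics/s7.png',cv2.resize(a,None,fx=4,fy=4))"
```

```text
t 10.3 pos [0.5393 0.3572 0.1586] w 0.0509 F [ 0.9  0.  -0. ]
[303.2 -78.7   6.2] [-0.4  0.4  0.1]
rear L rim [0.6941 0.1013 0.05  ] rear R rim [ 0.6619 -0.123   0.05  ] front L [0.4874 0.1309 0.104 ] front R [ 0.4608 -0.112   0.104 ]
```

View pics/s7.png

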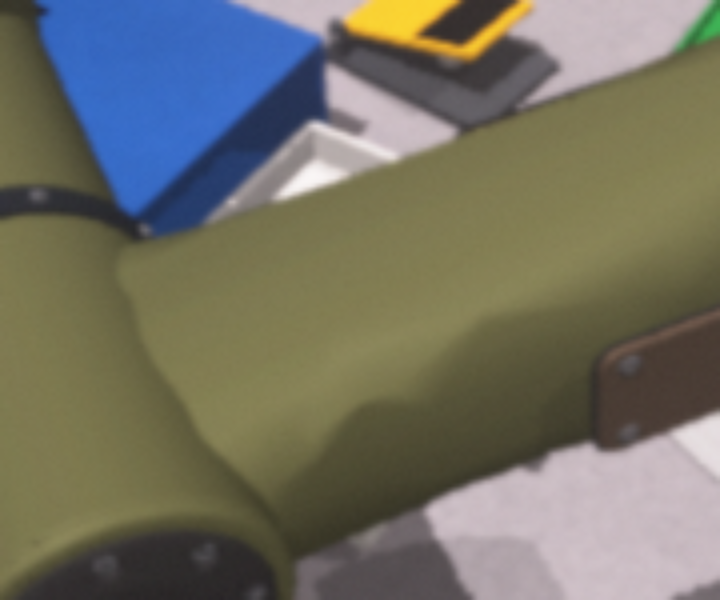

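The side view is now mostly blocked by the arm, so I'll go by the stop geometry and place yellow at (0.595, 0.049).

drive_tool --motion "50 -13 0 0 0 0 1;100 -26 0 0 0 0 1;150 -39 0 0 0 0 1;200 -52 0 0 0 0 1;250 -65 0 0 0 0 1;290 -76 0 0 0 0 1;305 -79 0 0 0 0 1;305 -79 0 0 0 0 1;305 -79 30 0 0 0 1;305 -79 60 0 0 0 1;305 -79 85 0 0 0 1;305 -79 95 0 0 0 1;305 -79 101 0 0 0 1;305 -79 105 0 0 0 1;305 -79 105 0 0 0 1"

```text
t: 11.85
eef_pos: [0.5932, 0.0464, 0.0472]
ee_rot: [-0.68, 0.733, -0.0, 0.0]
contact_force: [-0.6, -0.2, -1.4]
grip_width: 0.051
finger_force: 46.6
```

drive_tool --motion "0 0 2 0 0 0 1;0 0 3 0 0 0 1;0 0 4 0 0 0 1;0 0 5 0 0 0 1;0 0 5 0 0 0 1"

```text
t: 12.35
eef_pos: [0.5931, 0.046, 0.0422]
ee_rot: [-0.68, 0.733, -0.0, 0.0]
contact_force: [-0.7, 0.7, -0.1]
grip_width: 0.0508
finger_force: 64.0
```

drive_tool --motion "0 0 1 0 0 0 1;0 0 2 0 0 0 1;0 0 2 0 0 0 1;0 0 2 0 0 0 0.2;0 0 2 0 0 0 0.1;0 0 2 0 0 0 0;0 0 2 0 0 0 0;0 0 -30 0 0 0 0;0 0 -80 0 0 0 0;0 0 -130 0 0 0 0;0 0 -180 0 0 0 0;0 0 -180 0 0 0 0"

```text
t: 13.55
eef_pos: [0.5957, 0.0457, 0.231]
ee_rot: [-0.68, 0.733, -0.004, 0.006]
contact_force: [0.0, 0.0, 0.2]
grip_width: 0.0855
finger_force: 0.0
```

```bash
cat >> look.py <<'E'
def wl(z,lo=(22,150,60),hi=(34,255,255),a=150):
    b=cam('wrist');h=cv2.cvtColor(b['img'],cv2.COLOR_BGR2HSV)
    m=cv2.inRange(h,lo,hi);n,l,st,ce=cv2.connectedComponentsWithStats(m)
    for i in range(1,n):
        if st[i,4]>a: print(st[i],onz(b,*ce[i],z).round(4)[:2])
    return b
E
python3 -c "
from look import *
rel((.4125,.358,.2,175.6))
b=wl(.08)
s,o=lids();print(*o,sep='\n')
cv2.imwrite('pics/w8.png',b['img'])"
```

```text
t 13.6 pos [0.5957 0.0457 0.231 ] w 0.0855 F [0.  0.  0.2]
[-297.5  206.6   29.2] [-0.8  0.2  0.1]
[ 298  180   61   68 3117] [0.594  0.0414]
('blue', [309, 361, 17, 16, 225], array([0.3946, 0.2792]))
('blue', [276, 385, 25, 25, 482], array([0.4134, 0.358 ]))
('blue', [312, 426, 20, 20, 321], array([0.3219, 0.3935]))
('yellow', [282, 249, 20, 14, 218], array([0.6027, 0.032 ]))
('yellow', [163, 396, 49, 47, 678], array([0.5547, 0.4846]))
```

View pics/w8.png

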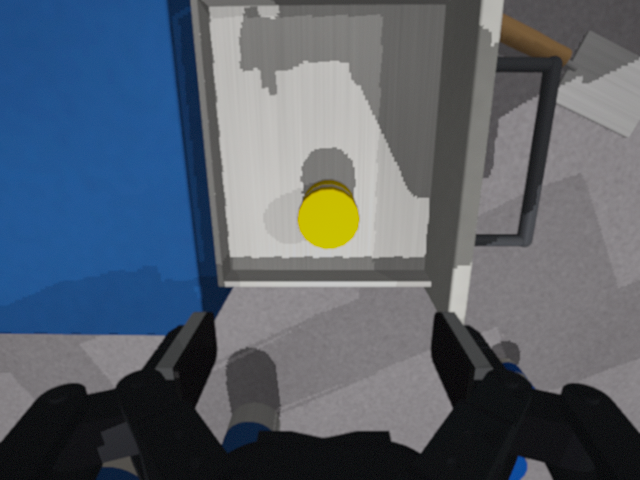

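Yellow stands upright in the drawer, lid centre at (328,217). Now blue.

drive_tool --motion "-294 201 0 0 0 0 0;-294 201 0 0 0 0 0;-294 201 0 0 0 0 0;-294 201 0 0 0 0 0;-294 201 0 0 0 0 0;-294 201 0 0 0 0 0;-294 201 0 0 0 0 0;-294 201 0 0 0 0 0;-294 201 0 0 0 0 0;-294 201 50 0 0 0 0;-294 201 100 0 0 0 0;-294 201 130 0 0 0 0;-294 201 130 0 0 0 0"

```text
t: 14.95
eef_pos: [0.4131, 0.3504, 0.0856]
ee_rot: [-0.679, 0.734, -0.001, -0.005]
contact_force: [-0.4, -0.8, -0.2]
grip_width: 0.0856
finger_force: 0.0
```

```bash
python3 -c "
from look import *
rel()
b=wl(.062,(105,150,160),(125,255,255))"
```

```text
t 14.9 pos [0.4131 0.3504 0.0856] w 0.0856 F [-0.4 -0.8 -0.2]
[ 270  251   97   88 6651] [0.4163 0.3534]
[ 451  292   62   55 2080] [0.3307 0.3723]
```

drive_tool --motion "0 0 30 0 0 0 0;0 0 55 0 0 0 0;0 0 65 0 0 0 0;0 0 69 0 0 0 0;0 0 69 0 0 0 0;0 0 69 0 0 0 0.4;0 0 69 0 0 0 1;0 0 69 0 0 0 1;0 0 69 0 0 0 1;0 0 69 0 0 0 1;0 0 69 0 0 0 1;0 0 69 0 0 0 1"

```text
t: 16.2
eef_pos: [0.4153, 0.3551, 0.0244]
ee_rot: [-0.68, 0.733, 0.0, 0.001]
contact_force: [-1.5, -0.3, 5.9]
grip_width: 0.0505
finger_force: 63.0
```

drive_tool --motion "0 0 -20 0 0 0 1;0 0 -60 0 0 0 1;0 0 -100 0 0 0 1;0 0 -130 0 0 0 1;45 -23 -130 0 0 0 1;90 -45 -130 0 0 0 1;135 -68 -130 0 0 0 1;180 -90 -130 0 0 0 1;225 -113 -130 0 0 0 1;270 -136 -130 0 0 0 1;315 -158 -130 0 0 0 1;360 -181 -130 0 0 0 1;390 -196 -130 0 0 0 1;402 -202 -130 0 0 0 1;402 -202 -130 0 0 0 1;402 -202 -95 0 0 0 1;402 -202 -60 0 0 0 1;402 -202 -40 0 0 0 1;402 -202 -30 0 0 0 1;402 -202 -26 0 0 0 1"

```text
t: 18.2
eef_pos: [0.5852, -0.0609, 0.0478]
ee_rot: [-0.681, 0.733, 0.0, -0.001]
contact_force: [0.1, 0.2, -1.7]
grip_width: 0.0506
finger_force: 63.1
```

drive_tool --motion "0 0 2 0 0 0 1;0 0 4 0 0 0 1;0 0 5 0 0 0 1;0 0 5 0 0 0 1;0 0 6 0 0 0 1;0 0 6 0 0 0 1"

```text
t: 18.8
eef_pos: [0.5866, -0.0618, 0.0444]
ee_rot: [-0.68, 0.733, -0.001, 0.001]
contact_force: [-2.2, 1.1, 5.8]
grip_width: 0.0509
finger_force: 63.4
```

drive_tool --motion "0 0 0 0 0 0 0.3;0 0 0 0 0 0 0.1;0 0 0 0 0 0 0;0 0 0 0 0 0 0;0 0 -30 0 0 0 0;0 0 -80 0 0 0 0;0 0 -130 0 0 0 0;0 0 -160 0 0 0 0;-18 50 -160 0 0 0 0.3;-36 100 -160 0 0 0 0.5;-53 140 -160 0 0 0 0.5;-55 160 -160 0 0 0 0.5;-55 160 -160 0 0 0 0.5"

```text
t: 20.1
eef_pos: [0.4291, 0.0058, 0.2039]
ee_rot: [-0.681, 0.732, -0.0, 0.002]
contact_force: [0.2, -0.3, 0.2]
grip_width: 0.0431
finger_force: 0.0
```

```bash
python3 -c "
from look import *
rel((.431,.0065,.076,175.6))
b=wl(.082);wl(.082,(105,150,60),(125,255,255))
s,o=lids(z=.082);print(*o,sep='\n')
s,o=lids('scene',.082);print(*o,sep='\n')
cv2.imwrite('pics/w9.png',b['img'])"
```

```text
t 20.1 pos [0.4291 0.0058 0.2039] w 0.0431 F [ 0.2 -0.3  0.2]
[ -0.6  -1.4 127.9] [-0.2  0.1  0.2]
[127 243  50  48 687] [0.5581 0.0188]
[  92  257   69   63 3297] [0.5898 0.0412]
[  65  120   77   71 4278] [ 0.5824 -0.0626]
[124 120  38  59 580] [ 0.5474 -0.0652]
[   0  193   38  140 2665] [0.6827 0.0323]
[352 417  29  13 244] [0.4055 0.1878]
('blue', [307, 224, 17, 13, 185], array([ 0.5835, -0.0567]))
('blue', [309, 361, 17, 16, 222], array([0.3885, 0.2898]))
('blue', [312, 426, 20, 20, 317], array([0.3173, 0.4015]))
('yellow', [163, 396, 49, 47, 650], array([0.5446, 0.4908]))
('blue', [350, 206, 11, 6, 47], array([0.4556, 0.2219]))
('blue', [304, 252, 17, 10, 136], array([ 0.5928, -0.064 ]))
('yellow', [334, 241, 17, 9, 119], array([0.5999, 0.0421]))
('yellow', [248, 306, 37, 29, 620], array([ 0.7389, -0.3163]))
```

Both lids are where they should be in two views. Closing the drawer now.

drive_tool --motion "0 -1 50 0 0 0 0.5;0 -1 100 0 0 0 0.5;0 -1 125 0 0 0 0.5;0 -1 125 0 0 0 0.5;0 -1 125 0 0 0 1;0 -1 125 0 0 0 1;0 -1 125 0 0 0 1;0 -1 125 0 0 0 1;0 -1 125 0 0 0 1;0 -1 125 0 0 0 1"

```text
t: 21.3
eef_pos: [0.4328, 0.0052, 0.0801]
ee_rot: [-0.68, 0.733, -0.001, 0.002]
contact_force: [-0.0, -1.4, 6.3]
grip_width: 0.0091
finger_force: 58.9
```

drive_tool --motion "0 -4 0 0 0 0 1;0 -12 0 0 0 0 1;0 -24 0 0 0 0 1;0 -38 0 0 0 0 1;0 -52 0 0 0 0 1;0 -66 0 0 0 0 1;0 -80 0 0 0 0 1;0 -94 0 0 0 0 1;0 -108 0 0 0 0 1;0 -122 0 0 0 0 1;0 -136 0 0 0 0 1;0 -150 0 0 0 0 1;0 -164 0 0 0 0 1;0 -176 0 0 0 0 1;0 -185 0 0 0 0 1;0 -191 0 0 0 0 1;0 -195 0 0 0 0 1;0 -198 0 0 0 0 1;0 -200 0 0 0 0 1;0 -200 0 0 0 0 1"

```text
t: 23.3
eef_pos: [0.6308, -0.0089, 0.0801]
ee_rot: [-0.68, 0.733, 0.0, 0.001]
contact_force: [-8.4, 4.3, 10.1]
grip_width: 0.0089
finger_force: 59.5
```

drive_tool --motion "0 -2 0 0 0 0 1;0 -4 0 0 0 0 1;0 -6 0 0 0 0 1;0 -6 0 0 0 0 1"

```text
t: 23.7
eef_pos: [0.631, -0.009, 0.0801]
ee_rot: [-0.681, 0.733, 0.005, -0.004]
contact_force: [-34.5, 10.4, 24.6]
grip_width: 0.0093
finger_force: 61.4
```

Shut. Release, rise and move above the pedal.

drive_tool --motion "0 5 0 0 0 0 1;0 6 0 0 0 0 1;0 6 0 0 0 0 0.5;0 6 0 0 0 0 0.5;0 6 0 0 0 0 0.5;0 6 -50 0 0 0 0.5;0 6 -100 0 0 0 0.5;0 6 -130 0 0 0 1;0 6 -130 0 0 0 1"

```text
t: 24.6
eef_pos: [0.633, -0.0104, 0.2142]
ee_rot: [-0.68, 0.733, -0.003, 0.004]
contact_force: [0.2, -0.2, -0.5]
grip_width: 0.0141
finger_force: 0.0
```

```bash
python3 -c "
from look import *
rel((.637,-.282,.206,175.6))
s=cam('side');f=lambda u,v,z:onz(s,200+u/4,150+v/4,z).round(4)
h=cv2.cvtColor(s['img'],cv2.COLOR_BGR2HSV);m=cv2.inRange(h,(18,150,120),(26,255,255));m[:150]=0;m[230:]=0
n,l,st,ce=cv2.connectedComponentsWithStats(m);print([(a.tolist(),c.round(1)) for a,c in zip(st[1:],ce[1:]) if a[4]>40])
c=cam('scene');h=cv2.cvtColor(c['img'],cv2.COLOR_BGR2HSV);m=cv2.inRange(h,(18,150,100),(30,255,255));m[:280]=0
cc=max(cv2.findContours(m,0,1)[0],key=cv2.contourArea);q=cv2.boxPoints(cv2.minAreaRect(cc));print(q,[onz(c,*p,.05).round(3)[:2] for p in q])
"
```

```text
t 24.6 pos [ 0.633  -0.0104  0.2142] w 0.0141 F [ 0.2 -0.2 -0.5]
[270.5 -24.4   8.1] [-0.5  0.1  0.1]
[([307, 174, 30, 17, 300], array([320.9, 182.2])), ([334, 181, 18, 13, 55], array([342.4, 187.9]))]
[[238.      300.     ]
 [265.2     286.40002]
 [285.40002 326.80005]
 [258.2     340.40002]] [array([ 0.595, -0.312]), array([ 0.59 , -0.224]), array([ 0.757, -0.274]), array([ 0.756, -0.352])]
```

drive_tool --motion "50 -4 0 0 0 0 1;100 -9 0 0 0 0 1;150 -13 0 0 0 0 1;200 -18 0 0 0 0 1;250 -22 0 0 0 0 1;271 -24 0 0 0 0 1;271 -24 0 0 0 0 1;271 -24 50 0 0 0 1;271 -24 95 0 0 0 1;271 -24 120 0 0 0 1;271 -24 130 0 0 0 1;271 -24 130 0 0 0 1"

```text
t: 25.9
eef_pos: [0.6335, -0.2812, 0.0754]
ee_rot: [-0.68, 0.733, 0.002, -0.001]
contact_force: [0.3, -0.1, 0.6]
grip_width: -0.0001
finger_force: 0.0
```

```bash
python3 -c "
from look import *
rel((.637,-.282,.07,175.6))
b=cam('wrist');p=arm.get_state()['eef_pos']
print(proj(b,p-[0,0,.02]),proj(b,np.array([.637,-.282,.056])))
cv2.imwrite('pics/w10.png',b['img'])"
```

```text
t 25.9 pos [ 0.6335 -0.2812  0.0754] w -0.0001 F [ 0.3 -0.1  0.6]
[ 0.5 -3.6  5.3] [0.2 0.  0.1]
[321.5167464  292.15940661] [316.45388373 290.35459119]
```

View pics/w10.png

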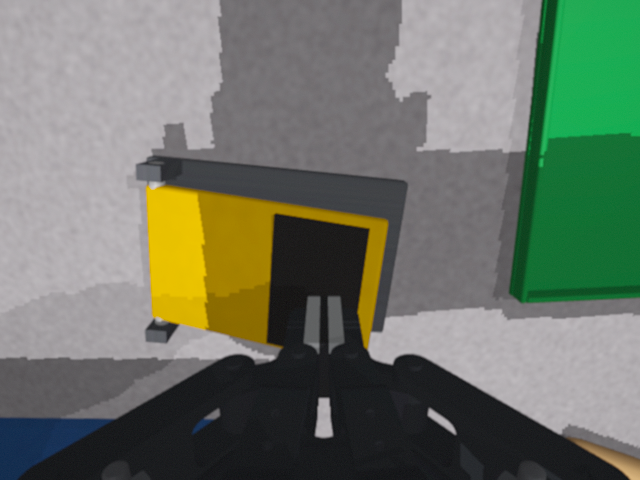

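Fingertips are over the black pad at (322,300). I'll press gradually.

drive_tool --motion "6 0 10 0 0 0 1;6 0 20 0 0 0 1;6 0 25 0 0 0 1;6 0 30 0 0 0 1;6 0 35 0 0 0 1;6 0 35 0 0 0 1"

```text
t: 26.55
eef_pos: [0.634, -0.2883, 0.0429]
ee_rot: [-0.68, 0.733, -0.0, -0.0]
contact_force: [-1.8, -0.1, 5.9]
grip_width: 0.0005
finger_force: 2.4
```

drive_tool --motion "0 0 5 0 0 0 1;0 0 10 0 0 0 1;0 0 14 0 0 0 1;0 0 17 0 0 0 1;0 0 19 0 0 0 1;0 0 19 0 0 0 1"

```text
t: 27.15
eef_pos: [0.6337, -0.2884, 0.0282]
ee_rot: [-0.68, 0.733, -0.001, -0.001]
contact_force: [-11.8, 4.7, 20.4]
grip_width: -0.0001
finger_force: 9.9
```

drive_tool --motion "0 0 3 0 0 0 1;0 0 3 0 0 0 1;0 0 3 0 0 0 1"

```text
t: 27.45
eef_pos: [0.6337, -0.2885, 0.0279]
ee_rot: [-0.681, 0.733, -0.001, -0.001]
contact_force: [-16.7, 9.7, 29.8]
grip_width: 0.0002
finger_force: 15.0
```

At the stop: the position no longer changes as the force rises. Release and return to the handle.

drive_tool --motion "0 0 -15 0 0 0 1;0 0 -40 0 0 0 1;0 0 -90 0 0 0 1;0 0 -140 0 0 0 1;0 0 -182 0 0 0 1;-50 5 -182 0 0 0 0.5;-100 9 -182 0 0 0 0.5;-150 14 -182 0 0 0 0.5;-200 18 -182 0 0 0 0.5;-250 22 -182 0 0 0 0.5;-278 25 -182 0 0 0 0.5;-278 25 -182 0 0 0 0.5;-278 25 -182 0 0 0 0.5"

```text
t: 28.75
eef_pos: [0.6299, -0.0082, 0.2024]
ee_rot: [-0.681, 0.733, 0.0, 0.0]
contact_force: [-0.1, 0.1, 0.2]
grip_width: 0.0428
finger_force: 0.0
```

```bash
python3 -c "
from look import *
rel((.6305,-.009,.076,175.6))
b=cam('wrist');print(proj(b,np.array([.6305,-.009,.095])))
cv2.imwrite('pics/w11.png',b['img'])
r=b['img'][200:260].mean(axis=(0,2));print(r[240:400:4].round())"
```

```text
t 28.8 pos [ 0.6299 -0.0082  0.2024] w 0.0428 F [-0.1  0.1  0.2]
[  0.8  -0.7 126.4] [0.  0.  0.2]
[322.9536482 236.1686161]
[214. 216. 217. 217. 181. 108. 108. 107.  98. 114. 151. 151. 150. 150.
 151. 149. 151. 149. 151.  67.  93.  98.  82. 155. 160. 159. 160. 159.
 159. 159. 160. 161. 158. 158. 151. 148. 147. 147. 146. 144.]
```

The bar's dark band is at columns 314–330, exactly where predicted. Grip and pull.

drive_tool --motion "0 0 50 0 0 0 0.5;0 0 100 0 0 0 0.5;0 0 126 0 0 0 0.5;0 0 126 0 0 0 0.5;0 0 126 0 0 0 1;0 0 126 0 0 0 1;0 0 126 0 0 0 1;0 0 126 0 0 0 1;0 0 126 0 0 0 1;0 0 126 0 0 0 1"

```text
t: 29.8
eef_pos: [0.6307, -0.0094, 0.08]
ee_rot: [-0.68, 0.733, -0.001, 0.001]
contact_force: [-4.4, -1.5, 6.5]
grip_width: 0.0092
finger_force: 58.9
```

drive_tool --motion "0 4 0 0 0 0 1;0 12 0 0 0 0 1;0 24 0 0 0 0 1;0 38 0 0 0 0 1;0 52 0 0 0 0 1;0 66 0 0 0 0 1;0 80 0 0 0 0 1;0 94 0 0 0 0 1;0 108 0 0 0 0 1;0 122 0 0 0 0 1;0 136 0 0 0 0 1;0 150 0 0 0 0 1;0 164 0 0 0 0 1;0 176 0 0 0 0 1;0 185 0 0 0 0 1;0 191 0 0 0 0 1;0 195 0 0 0 0 1;0 198 0 0 0 0 1;0 201 0 0 0 0 1;0 201 0 0 0 0 1"

```text
t: 31.8
eef_pos: [0.4311, 0.0047, 0.0799]
ee_rot: [-0.68, 0.733, -0.003, 0.002]
contact_force: [2.5, -7.9, 7.5]
grip_width: 0.0094
finger_force: 59.8
```

drive_tool --motion "0 3 0 0 0 0 1;0 6 0 0 0 0 1;0 6 0 0 0 0 1"

```text
t: 32.1
eef_pos: [0.4309, 0.0049, 0.0801]
ee_rot: [-0.68, 0.733, -0.008, 0.007]
contact_force: [38.8, -18.2, -14.1]
grip_width: 0.0095
finger_force: 58.8
```

drive_tool --motion "0 -5 0 0 0 0 1;0 -6 0 0 0 0 1;0 -6 0 0 0 0 0.5;0 -6 0 0 0 0 0.5;0 -6 0 0 0 0 0.5;0 -6 -50 0 0 0 0.3;0 -6 -100 0 0 0 0;0 -6 -130 0 0 0 0;0 -6 -130 0 0 0 0"

```text
t: 33.0
eef_pos: [0.4311, 0.0066, 0.2118]
ee_rot: [-0.68, 0.733, -0.002, 0.004]
contact_force: [-0.3, 1.3, -0.2]
grip_width: 0.0854
finger_force: 0.0
```

```bash
cat > both.py <<'E'
from look import *
wl(.082);print();wl(.082,(105,150,60),(125,255,255));print()
for n in("side","scene"):
    print(n,*lids(n,.082)[1],sep='\n')
E
python3 -c "
from both import *
rel((.595,.043,.206,175.6),(.586,-.061,.206,175.6))"
```

```text
[137 239  47  47 631] [0.5576 0.0191]
[ 103  252   66   62 3112] [0.5887 0.0413]

[  71  119   76   69 4139] [ 0.5811 -0.0625]
[128 118  38  59 543] [ 0.5466 -0.065 ]
[   0  166   44  162 3544] [0.6831 0.025 ]
[358 412  23  14 167] [0.4017 0.189 ]

side
('blue', [308, 224, 17, 14, 187], array([ 0.5817, -0.0563]))
('blue', [309, 361, 17, 16, 223], array([0.3885, 0.2898]))
('blue', [312, 426, 20, 20, 319], array([0.3172, 0.4015]))
('yellow', [163, 396, 49, 47, 650], array([0.5449, 0.4907]))
scene
('blue', [350, 206, 11, 6, 46], array([0.456 , 0.2218]))
('blue', [304, 252, 17, 10, 136], array([ 0.5919, -0.0638]))
('yellow', [334, 241, 17, 8, 115], array([0.5989, 0.0428]))
('yellow', [248, 307, 37, 28, 617], array([ 0.739 , -0.3162]))
t 33.2 pos [0.4289 0.0063 0.2052] w 0.0854 F [ 0.7 -0.2 -1. ]
[ -49.  -162.9   -1.2] [ 0.1 -0.   0.1]
[  55.4 -161.7   -1.1] [ 0.1 -0.   0.1]
```

The drawer is at its stop and both jars are upright. Fetch blue, and meanwhile check tray and bystander positions.

drive_tool --motion "15 -50 0 0 0 0 0;33 -100 0 0 0 0 0;50 -145 0 0 0 0 0;55 -159 0 0 0 0 0;55 -159 0 0 0 0 0;55 -159 50 0 0 0 0;55 -159 100 0 0 0 0;55 -159 140 0 0 0 0;55 -159 158 0 0 0 0;55 -159 164 0 0 0 0;55 -159 164 0 0 0 0;55 -159 164 0 0 0 0.4;55 -159 164 0 0 0 1;55 -159 164 0 0 0 1;55 -159 164 0 0 0 1;55 -159 164 0 0 0 1;55 -159 164 0 0 0 1;55 -159 164 0 0 0 1"

```text
t: 35.0
eef_pos: [0.5851, -0.0605, 0.0448]
ee_rot: [-0.68, 0.733, -0.001, 0.001]
contact_force: [0.5, 0.6, 6.1]
grip_width: 0.0505
finger_force: 62.9
```

drive_tool --motion "0 0 -20 0 0 0 1;0 0 -60 0 0 0 1;0 0 -100 0 0 0 1;0 0 -130 0 0 0 1;0 0 -130 0 0 0 1"

```text
t: 35.5
eef_pos: [0.5859, -0.0608, 0.1784]
ee_rot: [-0.68, 0.733, -0.003, 0.003]
contact_force: [0.2, 0.2, -1.7]
grip_width: 0.0509
finger_force: 63.0
```

```bash
python3 -c "
from look import *
rel((.395,-.385,.172,175.6),(.395,-.295,.172,175.6))
s=cam('side');c=cam('scene')
m=cv2.inRange(cv2.cvtColor(c['img'],cv2.COLOR_BGR2HSV),(50,150,60),(70,255,255));m[:240]=0;m[340:]=0
q=cv2.approxPolyDP(cv2.convexHull(max(cv2.findContours(m,0,1)[0],key=cv2.contourArea)),6,True)[:,0];print([(p.tolist(),onz(c,*p,.014).round(3)[:2].tolist()) for p in q])
print('thinner',onz(s,385,168,0)[:2],onz(c,172,342,0)[:2],'cup',onz(s,434,165,0)[:2],onz(c,122,328,0)[:2])"
```

```text
t 35.5 pos [ 0.5859 -0.0608  0.1784] w 0.0509 F [ 0.2  0.2 -1.7]
[337.6 166.    4.7] [-0.5  0.1  0.1]
[247.9 172.8   4.7] [-0.5  0.1  0.1]
[([245, 291], [0.531, -0.256]), ([185, 316], [0.524, -0.437]), ([147, 278], [0.296, -0.452]), ([212, 254], [0.303, -0.239])]
thinner [ 0.57178424 -0.49352455] [ 0.57978587 -0.50196508] cup [ 0.43947475 -0.58061177] [ 0.44854249 -0.58698028]
```

drive_tool --motion "44 22 0 0 0 0 1;88 43 0 0 0 0 1;132 64 0 0 0 0 1;176 85 0 0 0 0 1;220 106 0 0 0 0 1;264 127 0 0 0 0 1;308 148 0 0 0 0 1;330 158 0 0 0 0 1;336 161 0 0 0 0 1;336 161 0 0 0 0 1;336 161 45 0 0 0 1;336 161 90 0 0 0 1;336 161 120 0 0 0 1;336 161 135 0 0 0 1;336 161 140 0 0 0 1;336 161 140 0 0 0 1"

```text
t: 37.2
eef_pos: [0.3988, -0.3834, 0.0332]
ee_rot: [-0.68, 0.733, -0.0, -0.0]
contact_force: [-0.2, 0.5, -1.5]
grip_width: 0.0502
finger_force: 63.2
```

drive_tool --motion "0 0 2 0 0 0 1;0 0 4 0 0 0 1;0 0 6 0 0 0 1;0 0 7 0 0 0 1;0 0 7 0 0 0 1;0 0 7 0 0 0 1"

```text
t: 37.8
eef_pos: [0.3989, -0.3841, 0.0288]
ee_rot: [-0.68, 0.733, -0.001, 0.0]
contact_force: [-2.2, 5.2, 10.5]
grip_width: 0.0504
finger_force: 64.7
```

drive_tool --motion "0 0 -1 0 0 0 1;0 0 -1 0 0 0 0.3;0 0 -1 0 0 0 0.1;0 0 -1 0 0 0 0;0 0 -1 0 0 0 0;0 0 -30 0 0 0 0;0 0 -80 0 0 0 0;0 0 -130 0 0 0 0;0 0 -180 0 0 0 0;-45 -17 -180 0 0 0 0;-90 -33 -180 0 0 0 0;-135 -50 -180 0 0 0 0;-180 -66 -180 0 0 0 0;-225 -83 -180 0 0 0 0;-270 -99 -180 0 0 0 0;-315 -115 -180 0 0 0 0;-360 -132 -180 0 0 0 0;-405 -148 -180 0 0 0 0;-442 -161 -180 0 0 0 0;-442 -161 -180 0 0 0 0"

```text
t: 39.8
eef_pos: [0.5926, 0.049, 0.204]
ee_rot: [-0.682, 0.732, 0.001, -0.001]
contact_force: [-1.1, -0.4, -0.4]
grip_width: 0.0854
finger_force: 0.0
```

```bash
python3 -c "
from both import *
rel((.594,.044,.042,175.6))
print(lids('side',.066)[1]);print(lids('scene',.066)[1])"
```

```text
[ 289  183   67   74 3739] [0.593  0.0409]

[    0     0   201   355 64830] [ 0.7567 -0.0053]

side
('blue', [420, 182, 18, 13, 168], array([ 0.3911, -0.3551]))
('blue', [309, 361, 17, 16, 223], array([0.3884, 0.2897]))
('blue', [312, 426, 20, 20, 319], array([0.3172, 0.4015]))
('yellow', [282, 249, 20, 14, 218], array([0.5905, 0.0482]))
('yellow', [163, 396, 49, 47, 681], array([0.545 , 0.4907]))
scene
('blue', [172, 268, 18, 10, 146], array([ 0.4283, -0.3936]))
('yellow', [334, 241, 17, 9, 119], array([0.5992, 0.0427]))
('yellow', [248, 306, 37, 29, 625], array([ 0.7387, -0.3163]))
t 40.0 pos [0.5917 0.0444 0.2058] w 0.0852 F [ 0.6 -0.7  0.3]
[  0.2  -2.3 163.8] [ 0.  -0.   0.1]
[('blue', [420, 182, 18, 13, 168], array([ 0.396, -0.376])), ('blue', [309, 361, 17, 16, 223], array([0.3933, 0.2812])), ('blue', [312, 426, 20, 20, 319], array([0.3208, 0.3951])), ('yellow', [282, 249, 20, 14, 218], array([0.5993, 0.0352])), ('yellow', [163, 396, 49, 47, 678], array([0.5528, 0.4857]))]
[('blue', [172, 268, 18, 10, 146], array([ 0.4058, -0.3861])), ('yellow', [334, 240, 17, 10, 121], array([0.58  , 0.0597])), ('yellow', [248, 307, 37, 28, 627], array([ 0.7228, -0.3074]))]
```

Blue stands in the tray. Now yellow.

drive_tool --motion "0 -2 50 0 0 0 0;0 -2 100 0 0 0 0;0 -2 140 0 0 0 0;0 -2 158 0 0 0 0;0 -2 164 0 0 0 0;0 -2 164 0 0 0 0;0 -2 164 0 0 0 0.4;0 -2 164 0 0 0 1;0 -2 164 0 0 0 1;0 -2 164 0 0 0 1;0 -2 164 0 0 0 1;0 -2 164 0 0 0 1;0 -2 164 0 0 0 1;0 -2 144 0 0 0 1;0 -2 104 0 0 0 1;0 -2 64 0 0 0 1;0 -2 34 0 0 0 1;0 -2 34 0 0 0 1"

```text
t: 41.9
eef_pos: [0.5959, 0.0452, 0.1776]
ee_rot: [-0.68, 0.733, -0.002, 0.004]
contact_force: [-0.2, -0.0, -1.3]
grip_width: 0.0506
finger_force: 62.8
```

```bash
python3 -c "
from look import *
rel((.40,-.295,.172,175.6))"
```

```text
t 41.9 pos [0.5959 0.0452 0.1776] w 0.0506 F [-0.2 -0.  -1.3]
[353.9 169.9   3.3] [-0.5  0.1  0.1]
```

drive_tool --motion "44 21 0 0 0 0 1;88 42 0 0 0 0 1;132 63 0 0 0 0 1;176 84 0 0 0 0 1;220 105 0 0 0 0 1;264 126 0 0 0 0 1;308 147 0 0 0 0 1;340 163 0 0 0 0 1;353 169 0 0 0 0 1;353 169 0 0 0 0 1;353 169 45 0 0 0 1;353 169 90 0 0 0 1;353 169 120 0 0 0 1;353 169 135 0 0 0 1;353 169 140 0 0 0 1;353 169 143 0 0 0 1;353 169 145 0 0 0 1;353 169 147 0 0 0 1;353 169 147 0 0 0 1"

```text
t: 43.8
eef_pos: [0.4001, -0.2949, 0.0279]
ee_rot: [-0.68, 0.733, -0.002, 0.0]
contact_force: [-4.0, 4.2, 8.0]
grip_width: 0.0507
finger_force: 64.0
```

drive_tool --motion "0 0 -1 0 0 0 1;0 0 -1 0 0 0 0.3;0 0 -1 0 0 0 0.1;0 0 -1 0 0 0 0;0 0 -1 0 0 0 0;0 0 -30 0 0 0 0;0 0 -80 0 0 0 0;0 0 -130 0 0 0 0;0 0 -180 0 0 0 0;-50 -1 -180 0 0 0 0.5;-100 -3 -180 0 0 0 0.5;-150 -4 -180 0 0 0 0.5;-200 -5 -180 0 0 0 0.5;-250 -7 -180 0 0 0 0.5;-290 -8 -180 0 0 0 0.5;-302 -8 -180 0 0 0 0.5;-302 -8 -180 0 0 0 0.5"

```text
t: 45.5
eef_pos: [0.4295, 0.0076, 0.2045]
ee_rot: [-0.681, 0.732, 0.0, -0.0]
contact_force: [0.2, -1.6, -0.4]
grip_width: 0.043
finger_force: 0.0
```

```bash
python3 -c "
from look import *
rel((.431,.0055,.076,175.6))
print(*lids('side',.066)[1],*lids('scene',.066)[1],sep='\n')
b=cam('wrist');r=b['img'][200:260].mean(axis=(0,2));print(r[280:380:4].round(),proj(b,np.array([.431,.0055,.095])))"
```

```text
t 45.5 pos [0.4295 0.0076 0.2045] w 0.043 F [ 0.2 -1.6 -0.4]
[  1.9  -1.7 128.5] [ 0.  -0.   0.3]
('blue', [420, 182, 18, 12, 158], array([ 0.3966, -0.3774]))
('blue', [309, 361, 17, 16, 221], array([0.3934, 0.2812]))
('blue', [312, 426, 20, 20, 317], array([0.3209, 0.3951]))
('yellow', [409, 198, 17, 11, 81], array([ 0.3975, -0.3021]))
('yellow', [163, 396, 49, 47, 642], array([0.5528, 0.4862]))
('blue', [350, 206, 11, 6, 47], array([0.4336, 0.2423]))
('blue', [172, 268, 18, 10, 146], array([ 0.4058, -0.3861]))
('yellow', [201, 257, 11, 10, 70], array([ 0.4017, -0.3047]))
('yellow', [248, 307, 37, 28, 617], array([ 0.7231, -0.307 ]))
[124. 123. 120. 120. 123. 122. 122. 124. 107.  62.  78.  72.  74. 131.
 132. 132. 132. 132. 131. 131. 131. 131. 132. 131. 132.] [321.71236195 236.09434294]
```

drive_tool --motion "2 -1 50 0 0 0 0.5;2 -1 100 0 0 0 0.5;2 -1 126 0 0 0 0.5;2 -1 126 0 0 0 0.5;2 -1 126 0 0 0 1;2 -1 126 0 0 0 1;2 -1 126 0 0 0 1;2 -1 126 0 0 0 1;2 -1 126 0 0 0 1;2 -1 126 0 0 0 1"

```text
t: 46.65
eef_pos: [0.4317, 0.0039, 0.0814]
ee_rot: [-0.68, 0.733, -0.001, 0.001]
contact_force: [-1.6, -1.8, 6.7]
grip_width: 0.0094
finger_force: 59.0
```

drive_tool --motion "0 -12 0 0 0 0 1;0 -26 0 0 0 0 1;0 -42 0 0 0 0 1;0 -58 0 0 0 0 1;0 -74 0 0 0 0 1;0 -90 0 0 0 0 1;0 -106 0 0 0 0 1;0 -122 0 0 0 0 1;0 -138 0 0 0 0 1;0 -154 0 0 0 0 1;0 -168 0 0 0 0 1;0 -180 0 0 0 0 1;0 -189 0 0 0 0 1;0 -195 0 0 0 0 1;0 -199 0 0 0 0 1;0 -202 0 0 0 0 1;0 -205 0 0 0 0 1;0 -205 0 0 0 0 1"

```text
t: 48.45
eef_pos: [0.6309, -0.0102, 0.0814]
ee_rot: [-0.681, 0.733, 0.003, -0.003]
contact_force: [-26.5, 7.7, 19.3]
grip_width: 0.0091
finger_force: 60.9
```

Shut. Release, rise and move clear for a last look.

drive_tool --motion "0 4 0 0 0 0 1;0 5 0 0 0 0 0.5;0 5 0 0 0 0 0.5;0 5 0 0 0 0 0.5;0 5 0 0 0 0 0.5;0 5 -50 0 0 0 0.5;0 5 -100 0 0 0 0.5;0 5 -150 0 0 0 0.5;-50 45 -150 0 0 0 0.5;-100 85 -150 0 0 0 0.5;-100 85 -150 0 0 0 0.5;-100 85 -150 0 0 0 0.5"

```text
t: 49.65
eef_pos: [0.5563, 0.0973, 0.2293]
ee_rot: [-0.681, 0.732, 0.0, 0.001]
contact_force: [-0.5, -0.3, 0.1]
grip_width: 0.0428
finger_force: 0.0
```

```bash
python3 -c "
from look import *
rel()
c=cam('scene')['img'];s=cam('side')['img']
a=cv2.resize(c[230:360,130:430],None,fx=2.6,fy=2.2);d=cv2.resize(s[150:270,220:500],(a.shape[1],300))
cv2.imwrite('pics/fin.png',np.vstack([a,d]));print(a.shape,lids('side',.066)[1])"
```

```text
t 49.6 pos [0.5563 0.0973 0.2293] w 0.0428 F [-0.5 -0.3  0.1]
(286, 780, 3) [('blue', [420, 182, 18, 12, 167], array([ 0.3962, -0.3759])), ('blue', [309, 361, 17, 16, 222], array([0.3934, 0.2812])), ('blue', [312, 426, 20, 20, 318], array([0.3208, 0.3951])), ('yellow', [407, 198, 19, 12, 172], array([ 0.4003, -0.2918])), ('yellow', [163, 396, 49, 48, 690], array([0.5527, 0.486 ]))]
```

View pics/fin.png

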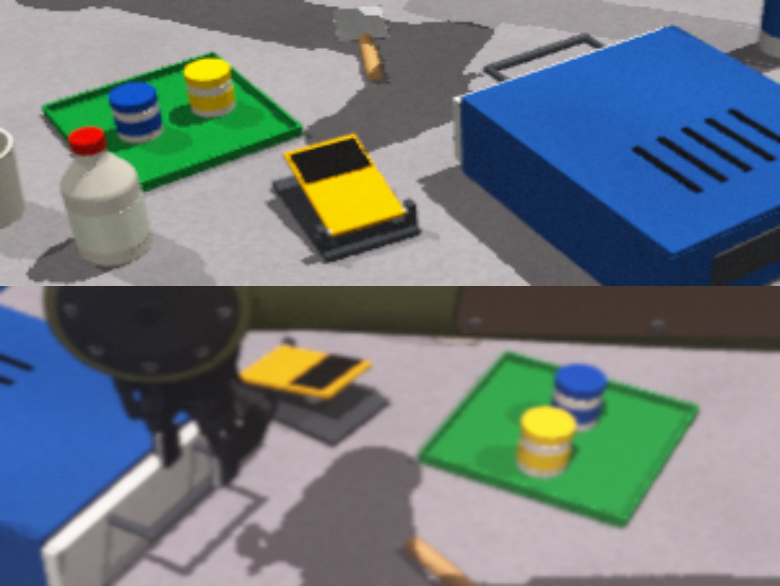

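Both jars stand upright in the tray: blue at (135,110), yellow at (210,88). The drawer is shut and the pedal is up.

```bash
python3 -c "
from plant import arm
print(arm.job_done())"
```

```text
the job is handed in; nothing more can be done
None
```

The job is handed in: both jars present (yellow and blue) went through the mixer and now stand upright in the green tray, with the drawer shut and the pedal up; hand-in returned no verdict.

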